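# Test the wax press's return spring and rack it

## Robot

A 6-joint arm with a two-finger parallel gripper is mounted at the origin on the work surface. World frame = base frame: x ahead of the robot, y to its left, z up, the work surface at z = 0. Lengths are in m, angles in rad, forces in N, time in s.
With the tool pointing down it reaches from about 0.35 to 0.85 m from the base axis. Payload 8.1 kg.
Tool frame: the origin (TCP) lies midway between the tips of the shut fingers; the grasp point (between the pads) lies 19 mm behind it; z points along the fingers, y is the direction in which the jaws open and shut (so a half turn about z gives the same grasp; the last joint's range is limited). The gripper opens to 93 mm and grips with 3 to 60 N. Pads are 15 mm wide; open, the fingers measure 128 mm over their backs; the gripper's body (75 mm by 188 mm) begins 65 mm behind the grasp point.
Start: joints at [-1.292, 0.13, 1.488, -0, 1.523, -0.085], TCP at [0.214, -0.561, 0.219] pointing down, gripper open.
Joint ranges: [-2.96, 2.96], [-0.89, 2.26], [0.02, 2.5], [-1.34, 4.48], [0, 2.73], [-2.66, 2.66]. Speed limits (rad/s): [2.39, 2.39, 2.79, 3.14, 3.14, 3.14].

## Interface

Orientations are given as a rotation vector (axis times angle).
In Python, from plant import robot gives the robot as it stands. The module is installed in compiled form; this text tells all that it offers.
- The arm moves only by the shell command python3 -m pendant 'ROWS' [FORCE]. ROWS is JSON, a list of rows, each an object with "translation": the shift along the tool's x, y, z in mm, a list of three; "twist": the turn, a rotation vector about the tool's x, y, z in rad, a list of three; "grip": the opening, from -1 (shut) to 1 (fully open). A call has exactly 10 rows; each row shifts and turns the pose as measured when the row begins, along the tool's axes as they then stand; what a row does not reach is not made up. A row lasts 1/10 s, in which the tool goes at most 50 mm and 8.59 degrees, less where a joint would pass 70% of its speed; a pose out of reach is approached as far as the arm can. A call is refused whole if a number of a shift passes 50 or a number of a turn 0.15, either way. A call with a gripper value outside its range is refused whole. The fingers move at their own pace and stop on an object; FORCE is the grip in N (left out, the last holds). Time passes only in rows, so rows that do not move let the fingers close, or fill a call up. It gives the time, the measured TCP pose, the force and the opening at its end, in the units of the state.
- robot.read_state(): the state, without advancing time (a new reading comes with each control period).
- robot.read_camera(name): name is "side" or "top" or "wrist"; returns (picture, depth): 480x640x3 uint8, red, green, blue; 480x640 float32, m along the optical axis (not along the pixel's ray), 0 where there is no reading.
- robot.camera_info(name): a dict with "vertical_fov" (degrees; the focal length in pixels is half the picture's height over the tangent of half this angle, whatever the lens; pixels are square), "cx", "cy" (the principal point, pixels), "cam_to_world" (4x4, takes a point from camera to world coordinates). Camera axes: x right, y up, looking along -z (the intrinsics and any distortion apply to the point x, -y, -z); pixel columns grow to the right and rows downward; lengths in m; the calibration is good to about 2 mm. A picture is of the moment at which its call begins: read the wrist's pose just before it. camera_info takes no time and is no camera call; for the wrist camera it gives the pose at the moment of the call.
- robot.close_job(): hands the job in, once; it reports no verdict.
The state is a dict: "t": time; "q": joint angles; "dq": joint speeds; "joint_torque": joint torques, N m; "tool_pos": TCP position; "orientation": TCP orientation; "force": force on the tool from outside, world axes, zero at the start; "wrist_torque": the same for the moment, N m; "opening": finger opening in m.
Only numpy, scipy, OpenCV 4.12 (cv2) and the standard library are available. Lean on these libraries where they do the work, as an engineer would, in place of code of your own. Each camera call takes 0.05 s, during which the arm holds its last target. There are 200 camera calls.

## Task

Test the return spring that stands on the spring tester: press its cap straight down until the cap's top face is level with the upper edge of the reference pointer, hold it there for a full second, and do not squeeze it well past the pointer. Then let it up, and stand the spring foot-down in the empty bay of the sloped wooden rack, square on the slope with its foot resting against the ledge, and let go; do not drop it. Leave the pointer's setting and the other things on the table as they are.

Things in the scene. Friction and masses are not known exactly. Their poses are not given: they have to be found in the camera images.
- spring: Loose return spring, 120 mm tall, 0.25 to 0.4 kg: round dark steel foot 60 mm across, 16 mm high; wire coil 44 mm across; round grey cap 50 mm across, 26 mm high. Origin at the centre of the foot's underside, z towards the cap. Upright on the tester's plate. The cap slides towards the foot. It can be carried by cap or coil with a firm grip; centre of mass about 35 mm above the underside.
- spring_top (a point): Centre of the top face of the spring's cap. It goes down with the cap.
- cap (a joint): How far the spring is compressed, m: 0 at full length, up to 0.045 (solid). About 4.4 N starts it, then 0.4 N more for each mm.
- tester: Fixed spring tester: grey base 18 mm high (x -65 to 65, y -65 to 115 mm) with a round steel plate 104 mm across, its top 30 mm above the table. Origin under the plate's centre, at table height; z up. A column on the +y side, centred 92 mm from the origin, rises to 160 mm above the table and carries the pointer's slide.
- mark_edge (a point): Reference mark: upper edge, at the free end, of the thin level steel pointer (8 mm wide, 4 mm thick) that sticks out of the tester's column towards the spring; the end is 45 mm from the tester's origin, on its +y side. Its height varies, 18 to 36 mm below the top of the uncompressed spring. A strong knock can shift it.
- bed: Sloped bed of the rack, 30 degrees from level. Origin on its surface at the foot of the ledge's inner face, mid empty bay, 42 mm above the table. x uphill (away from the robot), y along the ledge, z square out of the slope. Ledge 16 mm high at x below 0; bay 95 mm wide between 14 mm strips, 116 mm long. The spring against the ledge has its origin at x = 30, z = 0 mm. It may slide by itself or not.
- rack: The fixed wooden rack that carries the sloped bed, 206 mm wide, 110 mm deep, 110 mm high at the far edge, its low edge and ledge towards the robot. Origin at table height, midway along the ledge at the foot of its inner face. The other bay, centred at y = +100 mm of the bed, holds a fixed steel and brass plunger 60 mm across and 92 mm high.
- candle: Bystander: loose plain cream pillar candle, 54 mm across, 100 mm tall. Origin at its underside.
- mould: Bystander: loose white plastic tube mould, 62 mm across its foot, 95 mm tall. Origin at its underside.
- jar: Bystander: loose closed jar, 64 mm across, 90 mm tall. Origin at its underside.
- wax_roll: Bystander: loose roll of yellow wax sheet lying down, 150 mm long (along its y), 54 mm tall. Origin at its underside.
- screwdriver: Bystander: loose screwdriver lying down, 180 mm long. Origin at its underside.
- cone_candle: Bystander: loose cream fir-tree candle, 72 mm across, 120 mm tall. Origin at its underside.
- mug: Bystander: loose white mug, 80 mm across, 90 mm tall, handle on its +y side. Origin at its underside.
There are look-alikes about, which are no part of the job. What is shaped like the spring but green is not meant.

How it is judged:
By the outcome, as a careful person would: the job done as asked, in the order asked, and still so for the second after the job is handed in, with the robot touching nothing.
It also fails if it takes over 61 s, if anything falls off the work surface, if the arm or the gripper's body presses on something with over 40 N, if the wrist force passes 120 N, or if a joint passes its speed limit or range.

## Working session

There is one attempt and no reset: what is moved stays moved. The work goes in short steps, Python scripts to look and compute and a shell command to move; the robot and the scene stay as the last step left them, time stands still between calls to the robot, and variables do not carry over. Pictures are saved under pics/ and viewed, about 8 in all and at most 12, crops included, and the job is handed in when it is done.

```bash
mkdir -p pics
cat > h.py <<'E'
import numpy as np, cv2
from plant import robot
from scipy.spatial.transform import Rotation as R
def cam(n,save=None):
    info=robot.camera_info(n); im,d=robot.read_camera(n)
    if save: cv2.imwrite(f'pics/{save}.png',im[:,:,::-1])
    return im,d,info
def pts(d,info):
    f=240/np.tan(np.radians(info['vertical_fov'])/2)
    v,u=np.mgrid[0:480,0:640]
    P=np.stack([(u-info['cx'])/f*d,-(v-info['cy'])/f*d,-d],-1)
    T=np.array(info['cam_to_world']); return P@T[:3,:3].T+T[:3,3]
def st():
    s=robot.read_state(); print('t',s['t'],'pos',np.round(s['tool_pos'],4),'F',np.round(s['force'],1),'open',round(s['opening'],4)); print(np.round(R.from_rotvec(s['orientation']).as_matrix(),3).tolist()); return s
E
python3 - <<'E'
from h import *
st()
a=[]
for n in('top','side'):
    im,d,i=cam(n); print(n,{k:np.round(v,3).tolist() if k=='cam_to_world' else v for k,v in i.items()},(d>0).mean())
    np.savez(n+'.npz',im=im,d=d,P=pts(d,i)); a.append(im)
    cv2.imwrite(f'pics/{n}0.png',im[:,:,::-1])
E
```

```text
t 0.0 pos [ 0.2134 -0.5602  0.2176] F [-0.7  0.1 -0.4] open 0.0931
[[0.935, 0.356, -0.0], [0.356, -0.935, 0.002], [0.0, -0.002, -1.0]]
top {'vertical_fov': 50.42076643555241, 'cx': 316.215961722216, 'cy': 240.1506812625415, 'cam_to_world': [[-0.005, 0.994, -0.107, 0.459], [-1.0, -0.002, 0.02, 0.013], [0.019, 0.107, 0.994, 1.382], [0.0, 0.0, 0.0, 1.0]]} 0.9958756510416666
side {'vertical_fov': 55.164960430090886, 'cx': 320.542985986901, 'cy': 237.77353785551884, 'cam_to_world': [[-0.974, 0.115, -0.197, 0.325], [-0.228, -0.51, 0.829, 1.004], [-0.005, 0.853, 0.523, 0.751], [0.0, 0.0, 0.0, 1.0]]} 0.9958821614583333
```

View pics/top0.png

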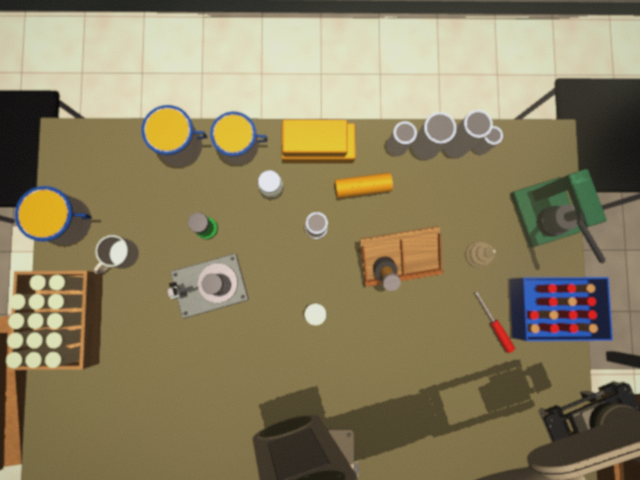

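View pics/side0.png

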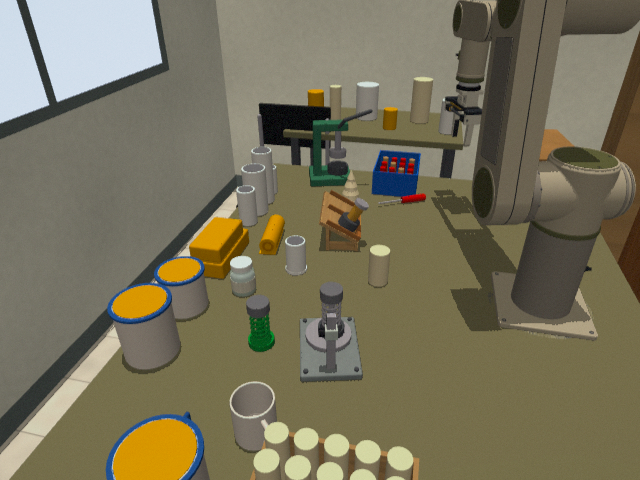

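The top view shows the tester at (208,286), with the spring's cap at (213,284) and the column at (178,291), towards +y. The green look-alike is at (203,225). The rack is at (400,258), its empty bay right of the divider at (420,252), and the plunger is at (387,272). Next I measure these from depth.

Run:
```python
from h import *
D=np.load('top.npz');P=D['P'];im=D['im'];S=np.load('side.npz');Q=S['P']
print('table z',np.median(P[330:350,130:170,2]), np.median(Q[300:330,430:460,2]))
# tester region
def region(P,x0,x1,y0,y1,z0,z1):
    m=(P[...,0]>x0)&(P[...,0]<x1)&(P[...,1]>y0)&(P[...,1]<y1)&(P[...,2]>z0)&(P[...,2]<z1); return m
print('cap px',P[284,213],P[291,178],P[225,203],'bed',P[252,420])
c=P[284,213]
m=region(P,c[0]-.04,c[0]+.04,c[1]-.04,c[1]+.04,c[2]-.006,c[2]+.006)
p=P[m];print('cap top',m.sum(),p.mean(0),p.min(0),p.max(0))
m2=region(Q,c[0]-.05,c[0]+.05,c[1]-.05,c[1]+.05,c[2]-.006,c[2]+.006);p=Q[m2];print('cap side',m2.sum(),p.mean(0),p.min(0),p.max(0))
# base of tester: z 10..24
for nm,X in(('top',P),('side',Q)):
    m=region(X,c[0]-.15,c[0]+.15,c[1]-.12,c[1]+.2,.010,.0235)
    k=cv2.morphologyEx(m.astype(np.uint8),cv2.MORPH_OPEN,np.ones((3,3)))
    pp=X[k>0][:,:2]; r=cv2.minAreaRect((pp*1000).astype(np.float32)); print(nm,'base',r,np.median(X[k>0][:,2]))
    m=region(X,c[0]-.15,c[0]+.15,c[1]-.12,c[1]+.2,.026,.034)
    r=cv2.minEnclosingCircle((X[m][:,:2]*1000).astype(np.float32));print('plate',r)
# bed plane
for nm,X,m in(('top',P,None),('side',Q,None)):
    b=P[252,420]; m=region(X,b[0]-.1,b[0]+.1,b[1]-.1,b[1]+.15,.03,.14)
    np.save(nm+'_rack.npy',X[m]); print(nm,m.sum(),X[m].min(0),X[m].max(0))
for n,bx,s in(('top',(150,235,310,130),0),):
    x,y,w,h=bx; cv2.imwrite('pics/c_top.png',cv2.resize(im[y:y+h,x:x+w,::-1],None,fx=2.5,fy=2.5,interpolation=2))
```

```text
table z 0.0004398620269353559 -0.0007811755674429488
cap px [0.48578646 0.23764048 0.14628535] [0.4695187  0.32511734 0.13004644] [0.63290143 0.26987893 0.11908182] bed [ 0.56779186 -0.28148569  0.07224838]
cap top 255 [0.48661938 0.23974905 0.14924395] [0.46184412 0.21573491 0.14097721] [0.50987247 0.26428498 0.15226415]
cap side 323 [0.48336188 0.24620238 0.14778059] [0.45965893 0.21521098 0.14038617] [0.50866023 0.2676415  0.1513809 ]
top base ((521.1951293945312, 282.0419616699219), (206.6170654296875, 180.89071655273438), 15.741157531738281) 0.018029303231103078
plate ((518.45068359375, 276.9336242675781), 116.47081756591797)
side base ((526.1452026367188, 286.25628662109375), (222.04713439941406, 181.08763122558594), 15.687417984008789) 0.016801196964629506
plate ((535.5730590820312, 274.0322570800781), 104.62491607666016)
top 3844 [ 0.46969145 -0.34333116  0.03404405] [ 0.63309825 -0.13151468  0.1399195 ]
side 1514 [ 0.4683537  -0.34408619  0.03041862] [ 0.63176121 -0.13151291  0.13965348]
```

View pics/c_top.png

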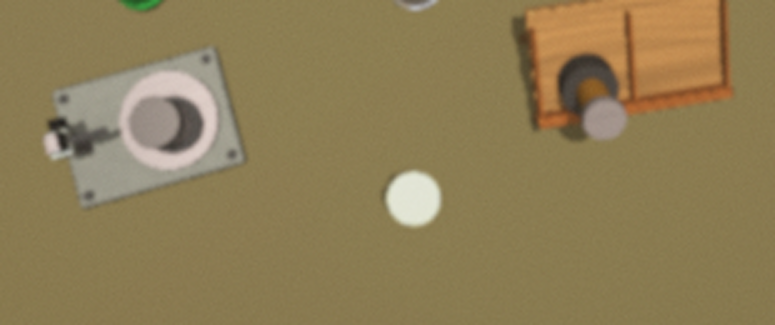

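The crop shows the tester yawed about 15.7° with its column at the lower left. The rack is yawed about 9°, and its empty bay is centred near crop (680,55). Now I fit the frames more precisely.

Run:
```python
from h import *
from scipy.optimize import least_squares
D=np.load('top.npz');P=D['P'];S=np.load('side.npz');Q=S['P']
# cap: circle centre from top pixels high
for X in(P,Q):
    m=(abs(X[...,0]-.4865)<.05)&(abs(X[...,1]-.24)<.05)&(X[...,2]>.146)&(X[...,2]<.156)
    print('cap',cv2.minEnclosingCircle((X[m][:,:2]*1000).astype(np.float32)),np.median(X[m][:,2]))
# column top
m=(abs(P[...,0]-.4695)<.06)&(abs(P[...,1]-.325)<.05)&(P[...,2]>.10);p=P[m];print('column',len(p),p.mean(0),np.percentile(p[:,2],[5,25,50,75,95]))
# bed plane in top view: crop px (680,55)/2.5+(150,235)
reg=P[242:270,412:433].reshape(-1,3); mm=reg.mean(0)
for _ in range(4):
    u,s,vt=np.linalg.svd(reg-mm); n=vt[2]*np.sign(vt[2][2]); e=(reg-mm)@n; k=abs(e)<.003; reg=reg[k]; mm=reg.mean(0)
print('bed n',n,'tilt',np.degrees(np.arccos(n[2])),'yaw',np.degrees(np.arctan2(-n[1],-n[0])),mm,len(reg),e.std())
# points above plane -> ledge, strips
W=P[215:300,345:455].reshape(-1,3); h=(W-mm)@n
yaw=np.arctan2(-n[1],-n[0]); ux=np.array([np.cos(yaw),np.sin(yaw),0]);ux-=n*(ux@n);ux/=np.linalg.norm(ux);uy=np.cross(n,ux)
q=np.c_[(W-mm)@ux,(W-mm)@uy,h]*1000
b=(abs(q[:,2])<3)&(abs(q[:,0])<150)&(abs(q[:,1])<160)
print('bed pts',np.percentile(q[b],[1,50,99],axis=0).round(1))
l=(q[:,2]>8)&(q[:,2]<22)&(abs(q[:,1])<150)&(abs(q[:,0])<110)
ll=q[l]
# ledge by column of y
for y in range(-60,160,15):
    a=ll[(ll[:,1]>y)&(ll[:,1]<y+15)]; 
    if len(a): print(y,len(a),np.sort(a[:,0]).round(0)[::max(1,len(a)//8)],a[:,2].mean().round(1))
print(ux,uy)
i=robot.camera_info('wrist');s=st();T=np.array(i['cam_to_world']);Rt=R.from_rotvec(s['orientation']).as_matrix()
print('cam in tool',Rt.T@(T[:3,3]-s['tool_pos']),(Rt.T@T[:3,:3]).round(3).tolist(),i['vertical_fov'])
```

```text
cap ((486.1452331542969, 240.5341796875), 24.809223175048828) 0.15055448465281773
cap ((483.8716125488281, 241.31356811523438), 26.374547958374023) 0.14876670812023873
column 211 [0.4712544  0.32708623 0.13546472] [0.11569164 0.12646137 0.12988224 0.14812439 0.16245761]
bed n [-0.33534686 -0.67646574  0.65569549] tilt 49.027593151286815 yaw 63.63083529267775 [ 0.55953139 -0.28827914  0.06424508] 71 0.0015049249548749748
bed pts [[-9.290e+01 -1.251e+02 -2.900e+00]
 [-1.900e+01  6.600e+00 -1.000e-01]
 [ 1.059e+02  1.229e+02  2.900e+00]]
-60 99 [-110.  -99.  -94.  -84.   10.   17.   21.   27.   37.] 15.3
-45 99 [-109. -100.  -97.  -91.   -3.    2.    8.   15.   23.] 15.0
-30 99 [-109.  -99.  -94.  -25.  -14.   -7.   -2.    4.   12.] 14.8
-15 81 [-108. -101.  -95.  -34.  -25.  -20.  -16.  -12.   -3.] 15.9
0 62 [-108. -101.  -43.  -37.  -34.  -31.  -29.  -24.  -22.] 15.5
15 64 [-108. -102.  -99.  -94.  -47.  -40.  -36.  -32.] 15.4
30 78 [-107. -102.  -99.  -95.  -91.  -34.  -29.  -27.  -22.] 15.2
45 45 [-109. -103. -102. -100.  -98.  -96.  -94.  -90.  -28.] 14.7
60 39 [-107. -104. -101.  -99.  -98.  -97.  -95.  -95.  -93.  -92.] 15.5
75 50 [-107. -101.  -99.  -97.  -95.  -91.   85.   94.   99.] 15.3
90 67 [-96.  76.  80.  83.  86.  89.  92.  95. 103.] 15.0
105 46 [69. 71. 74. 76. 77. 80. 82. 84. 88. 92.] 12.8
120 1 [75.] 10.0
[0.29122916 0.58747098 0.75502545] [-8.95950923e-01  4.44153063e-01  5.55111512e-17]
t 0.1 pos [ 0.2134 -0.5602  0.2177] F [0.3 0.5 0.3] open 0.0928
[[0.935, 0.356, -0.0], [0.356, -0.935, 0.002], [0.0, -0.002, -1.0]]
cam in tool [ 0.06940897  0.00081215 -0.16693553] [[-0.001, 0.968, 0.251], [1.0, 0.001, -0.0], [-0.001, 0.251, -0.968]] 62.055060935380475
```

```bash
python3 -m pendant '[{"translation":[0,0,-40],"twist":[0,0,0],"grip":1},{"translation":[40,-10,-40],"twist":[0,0,0],"grip":1},{"translation":[40,-30,0],"twist":[0,0,-0.14],"grip":1},{"translation":[40,-30,0],"twist":[0,0,-0.14],"grip":1},{"translation":[40,-30,0],"twist":[0,0,-0.14],"grip":1},{"translation":[30,-40,0],"twist":[0,0,-0.14],"grip":1},{"translation":[30,-40,0],"twist":[0,0,-0.14],"grip":1},{"translation":[30,-40,0],"twist":[0,0,-0.14],"grip":1},{"translation":[30,-40,0],"twist":[0,0,-0.14],"grip":1},{"translation":[0,0,0],"twist":[0,0,0],"grip":1}]'; python3 -c "
from h import *
st()"
```

```text
t: 1.1
tool_pos: [0.2366, -0.212, 0.2948]
orientation: [-2.413, -2.0, -0.009]
force: [0.3, -1.0, 0.1]
opening: 0.093
t 1.1 pos [ 0.2366 -0.212   0.2948] F [ 0.3 -1.   0.1] open 0.093
[[0.186, 0.983, -0.0], [0.983, -0.186, 0.01], [0.009, -0.002, -1.0]]
```

```bash
python3 -m pendant '[{"translation":[48,16,0],"twist":[0,0,0],"grip":1},{"translation":[49,16,0],"twist":[0,0,0],"grip":1},{"translation":[49,16,0],"twist":[0,0,0],"grip":1},{"translation":[49,16,0],"twist":[0,0,0],"grip":1},{"translation":[49,16,0],"twist":[0,0,0],"grip":1},{"translation":[49,16,0],"twist":[0,0,0],"grip":1},{"translation":[49,16,0],"twist":[0,0,0],"grip":1},{"translation":[49,16,0],"twist":[0,0,0],"grip":1},{"translation":[49,16,0],"twist":[0,0,0],"grip":1},{"translation":[49,16,0],"twist":[0,0,0],"grip":1}]'; python3 -m pendant '[{"translation":[0,0,5],"twist":[0,0,-0.12],"grip":-1},{"translation":[0,0,5],"twist":[0,0,-0.12],"grip":-1},{"translation":[0,0,5],"twist":[0,0,-0.12],"grip":-1},{"translation":[0,0,5],"twist":[0,0,-0.11],"grip":-1},{"translation":[0,0,5],"twist":[0,0,0],"grip":-1},{"translation":[0,0,5],"twist":[0,0,0],"grip":-1},{"translation":[0,0,0],"twist":[0,0,0],"grip":-1},{"translation":[0,0,0],"twist":[0,0,0],"grip":-1},{"translation":[0,0,0],"twist":[0,0,0],"grip":-1},{"translation":[0,0,0],"twist":[0,0,0],"grip":-1}]' 20
python3 - <<'E'
from h import *
s=st()
im,d,i=cam('wrist','w1'); np.savez('w1.npz',im=im,d=d,P=pts(d,i))
E
```

```text
t: 2.1
tool_pos: [0.4846, 0.2203, 0.2946]
orientation: [2.447, 1.969, 0.008]
force: [1.3, -1.4, 1.2]
opening: 0.0927
t: 3.1
tool_pos: [0.4874, 0.2266, 0.252]
orientation: [-1.909, -2.486, 0.013]
force: [0.3, 0.4, 0.2]
opening: 0.0176
t 3.1 pos [0.4874 0.2266 0.252 ] F [0.3 0.4 0.2] open 0.0176
[[-0.258, 0.966, -0.011], [0.966, 0.258, -0.002], [0.001, -0.011, -1.0]]
```

View pics/w1.png

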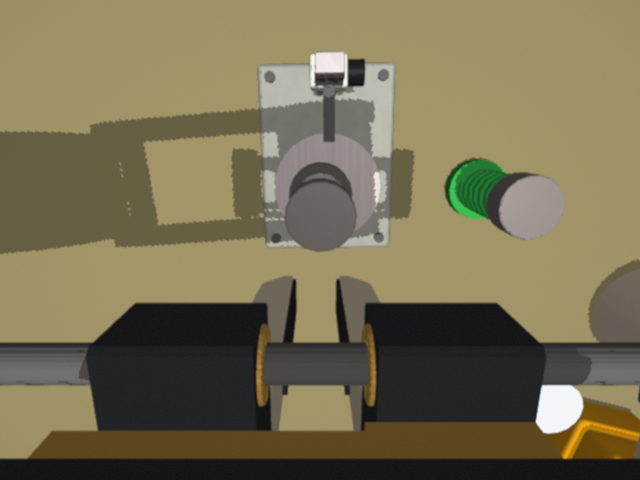

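The wrist view shows the cap top at (321,213), the pointer running down from (329,90) to its free end at (329,140), and the plate around (328,190).

Run:
```python
from h import *
D=np.load('w1.npz');P=D['P']
for r in range(92,146,4): print(r,P[r,326:333].mean(0).round(4), P[r,327:332,2].round(4))
print('plate',np.median(P[150:156,300:350].reshape(-1,3),0), 'base',np.median(P[230:240,375:383,2]),np.median(P[85:95,272:300,2]),'table',np.median(P[20:60,420:600,2]))
m=(abs(P[...,0]-.4865)<.04)&(abs(P[...,1]-.24)<.04)&(P[...,2]>.143)&(P[...,2]<.157)
v,u=np.nonzero(m);p=P[m]
print('cap',cv2.minEnclosingCircle((p[:,:2]*1000).astype(np.float32)),p[:,:2].mean(0),np.median(p[:,2]),p[:,2].std(),len(p))
m=(P[...,2]>.012)&(P[...,2]<.024)&(abs(P[...,0]-.49)<.15)&(abs(P[...,1]-.26)<.14)
m=cv2.morphologyEx(m.astype(np.uint8),cv2.MORPH_OPEN,np.ones((5,5)))
n,L,S,_=cv2.connectedComponentsWithStats(m);k=1+S[1:,4].argmax()
r=cv2.minAreaRect((P[L==k][:,:2]*1000).astype(np.float32));print(r)
m=(P[...,2]>.026)&(P[...,2]<.034)&(abs(P[...,0]-.49)<.07)&(abs(P[...,1]-.25)<.07)
m=cv2.morphologyEx(m.astype(np.uint8),cv2.MORPH_OPEN,np.ones((5,5)));print('plate',cv2.minEnclosingCircle((P[m>0][:,:2]*1000).astype(np.float32)))
```

```text
92 [0.4701 0.3219 0.1293] [0.1289 0.1286 0.1302 0.1294 0.13  ]
96 [0.4708 0.3193 0.1295] [0.1294 0.1297 0.1287 0.1316 0.1288]
100 [0.4715 0.3169 0.1292] [0.1294 0.1283 0.129  0.1304 0.1285]
104 [0.4722 0.3143 0.1293] [0.1289 0.1289 0.1299 0.129  0.129 ]
108 [0.4729 0.3118 0.1292] [0.1301 0.1298 0.1285 0.1279 0.1283]
112 [0.4736 0.3092 0.1296] [0.1288 0.1287 0.1294 0.1302 0.1297]
116 [0.4743 0.3067 0.1292] [0.1291 0.1291 0.1288 0.1288 0.1296]
120 [0.475  0.3041 0.1293] [0.1285 0.1301 0.1287 0.1293 0.1301]
124 [0.4757 0.3015 0.1292] [0.1294 0.1295 0.1295 0.128  0.1298]
128 [0.4764 0.2989 0.1291] [0.129  0.1294 0.1292 0.1291 0.1296]
132 [0.4772 0.2963 0.129 ] [0.1284 0.1294 0.1299 0.1297 0.1279]
136 [0.4779 0.2937 0.1295] [0.131  0.1282 0.1288 0.1291 0.1302]
140 [0.4786 0.2911 0.1297] [0.1302 0.129  0.1307 0.1286 0.1296]
144 [0.482  0.2868 0.0306] [0.0305 0.0301 0.03   0.0305 0.0318]
plate [0.47987989 0.27813011 0.03080355] base 0.02254746592535556 0.0187392234683606 table 0.0008874622493045548
cap ((485.7452697753906, 240.19618225097656), 25.09937286376953) [0.48541221 0.24121563] 0.1508443877308903 0.0009435424976283466 4012
((450.31036376953125, 261.570068359375), (61.257110595703125, 179.84771728515625), 15.100847244262695)
plate ((490.428955078125, 246.966796875), 51.944580078125)
```

```bash
python3 -m pendant '[{"translation":[7,1,16],"twist":[-0.011,0,0],"grip":-1},{"translation":[7,1,16],"twist":[0,0,0],"grip":-1},{"translation":[0,0,16],"twist":[0,0,0],"grip":-1},{"translation":[0,0,16],"twist":[0,0,0],"grip":-1},{"translation":[0,0,16],"twist":[0,0,0],"grip":-1},{"translation":[0,0,8],"twist":[0,0,0],"grip":-1},{"translation":[0,0,4],"twist":[0,0,0],"grip":-1},{"translation":[0,0,0],"twist":[0,0,0],"grip":-1},{"translation":[0,0,0],"twist":[0,0,0],"grip":-1},{"translation":[0,0,0],"twist":[0,0,0],"grip":-1}]' 20; python3 -c "
from h import *
st()"
```

```text
t: 4.15
tool_pos: [0.4867, 0.243, 0.1581]
orientation: [1.914, 2.49, 0.007]
force: [-0.7, 0.3, 0.7]
opening: 0.0001
t 4.15 pos [0.4867 0.243  0.1581] F [-0.7  0.3  0.7] open 0.0001
[[-0.257, 0.966, 0.004], [0.966, 0.257, 0.003], [0.002, 0.004, -1.0]]
```

```bash
python3 -m pendant '[{"translation":[-2.3,-1.7,3],"twist":[0,0,0],"grip":-1},{"translation":[0,0,3],"twist":[0,0,0],"grip":-1},{"translation":[0,0,3],"twist":[0,0,0],"grip":-1},{"translation":[0,0,3],"twist":[0,0,0],"grip":-1},{"translation":[0,0,3],"twist":[0,0,0],"grip":-1},{"translation":[0,0,3],"twist":[0,0,0],"grip":-1},{"translation":[0,0,2],"twist":[0,0,0],"grip":-1},{"translation":[0,0,1],"twist":[0,0,0],"grip":-1},{"translation":[0,0,0],"twist":[0,0,0],"grip":-1},{"translation":[0,0,0],"twist":[0,0,0],"grip":-1}]' 20
python3 - <<'E'
from h import *
s=st()
im,d,i=cam('wrist','w2'); P=pts(d,i);np.savez('w2.npz',im=im,d=d,P=P);st()
Rt=R.from_rotvec(s['orientation']).as_matrix()
# sample along tool x from TCP: medians near y=0
q=(P-s['tool_pos'])@Rt
for x in range(5,80,5):
    m=(abs(q[...,0]*1000-x)<2.5)&(abs(q[...,1]*1000)<12)
    if m.any(): print(x,m.sum(),np.round(np.percentile(P[m][:,2],[10,50,90]),4))
E
```

```text
t: 5.15
tool_pos: [0.4884, 0.2411, 0.1418]
orientation: [1.911, 2.486, 0.017]
force: [-1.4, -1.4, 6.4]
opening: 0.0003
t 5.15 pos [0.4884 0.2411 0.1418] F [-1.4 -1.4  6.4] open 0.0003
[[-0.257, 0.966, 0.011], [0.966, 0.257, 0.005], [0.002, 0.012, -1.0]]
t 5.2 pos [0.4885 0.2411 0.1419] F [-2.  -0.7  7.8] open 0.0008
[[-0.257, 0.966, 0.011], [0.966, 0.257, 0.005], [0.002, 0.012, -1.0]]
5 515 [0.1428 0.1741 0.1958]
10 1971 [0.1421 0.1554 0.1705]
15 725 [0.0787 0.1422 0.1433]
20 10059 [0.1419 0.2552 0.2618]
25 5702 [0.132  0.2507 0.2623]
30 4306 [0.2416 0.2505 0.2514]
35 7546 [0.2343 0.2452 0.2508]
40 173 [0.0299 0.0308 0.0315]
45 127 [0.0301 0.031  0.032 ]
50 221 [0.0302 0.0319 0.1301]
55 344 [0.0202 0.1288 0.13  ]
60 332 [0.0184 0.1289 0.1301]
65 327 [0.0184 0.129  0.1301]
70 1503 [0.1287 0.3088 0.3088]
75 344 [0.0184 0.1289 0.13  ]
```

```bash
python3 -m pendant '[{"translation":[0,0,2.5],"twist":[0.012,0,0],"grip":-1},{"translation":[0,0,2.5],"twist":[0,0,0],"grip":-1},{"translation":[0,0,2.5],"twist":[0,0,0],"grip":-1},{"translation":[0,0,2.5],"twist":[0,0,0],"grip":-1},{"translation":[0,0,1.5],"twist":[0,0,0],"grip":-1},{"translation":[0,0,1],"twist":[0,0,0],"grip":-1},{"translation":[0,0,1],"twist":[0,0,0],"grip":-1},{"translation":[0,0,1],"twist":[0,0,0],"grip":-1},{"translation":[0,0,0],"twist":[0,0,0],"grip":-1},{"translation":[0,0,0],"twist":[0,0,0],"grip":-1}]' 20; python3 -c "
from h import *
st()"
```

```text
t: 6.2
tool_pos: [0.4936, 0.243, 0.1382]
orientation: [1.91, 2.486, 0.02]
force: [-2.0, -1.3, 9.3]
opening: 0.0002
t 6.2 pos [0.4936 0.243  0.1382] F [-2.  -1.3  9.3] open 0.0002
[[-0.258, 0.966, 0.012], [0.966, 0.258, 0.006], [0.003, 0.014, -1.0]]
```

```bash
python3 -m pendant '[{"translation":[0,0,-10],"twist":[0,0,0],"grip":-1},{"translation":[0,0,-10],"twist":[0,0,0],"grip":-1},{"translation":[0,-4,0],"twist":[0.013,0,0],"grip":-1},{"translation":[0,-3,0],"twist":[0,0,0],"grip":-1},{"translation":[0,0,0],"twist":[0,0,0],"grip":-1},{"translation":[0,0,0],"twist":[0,0,0],"grip":-1},{"translation":[0,0,0],"twist":[0,0,0],"grip":-1},{"translation":[0,0,0],"twist":[0,0,0],"grip":-1},{"translation":[0,0,0],"twist":[0,0,0],"grip":-1},{"translation":[0,0,0],"twist":[0,0,0],"grip":-1}]' 20
python3 - <<'E'
from h import *
s=st();im,d,i=cam('wrist','w3'); P=pts(d,i)
m=(abs(P[...,0]-.4865)<.05)&(abs(P[...,1]-.24)<.05)&(P[...,2]>.146)&(P[...,2]<.155)
c,r=cv2.minEnclosingCircle((P[m][:,:2]*1000).astype(np.float32));print(c,r,np.median(P[m][:,2]),m.sum())
im,d,i=cam('top'); P=pts(d,i)
m=(abs(P[...,0]-.4865)<.05)&(abs(P[...,1]-.24)<.05)&(P[...,2]>.146)&(P[...,2]<.156)
print('top',cv2.minEnclosingCircle((P[m][:,:2]*1000).astype(np.float32)),m.sum())
E
```

```text
t: 7.2
tool_pos: [0.4847, 0.2405, 0.1558]
orientation: [-1.911, -2.488, 0.003]
force: [1.1, 0.3, -0.3]
opening: 0.0003
t 7.2 pos [0.4847 0.2405 0.1558] F [ 1.1  0.3 -0.3] open 0.0003
[[-0.258, 0.966, -0.005], [0.966, 0.258, 0.001], [0.002, -0.004, -1.0]]
(485.70849609375, 240.68463134765625) 24.975446701049805 0.15078893418181885 4283
top ((494.0295104980469, 219.3029022216797), 8.992660522460938) 17
```

View pics/w3.png

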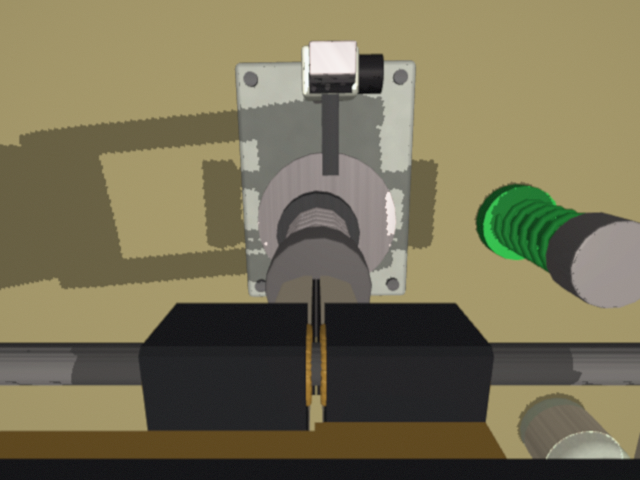

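The spring is still at (0.4857, 0.2405), the shut fingers are over the cap's centre at (318,285), and the pointer is unchanged. The arm yields under load, so I press again and compensate for that.

```bash
python3 -m pendant '[{"translation":[0,0,4],"twist":[0,0,0],"grip":-1},{"translation":[0,0,3],"twist":[0,0,0],"grip":-1},{"translation":[0,-0.3,3],"twist":[0,0,0],"grip":-1},{"translation":[0,-0.4,3],"twist":[0,0,0],"grip":-1},{"translation":[0,-0.5,3],"twist":[0,0,0],"grip":-1},{"translation":[0,-0.6,3],"twist":[0,0,0],"grip":-1},{"translation":[0,-0.6,3],"twist":[0.002,0,0],"grip":-1},{"translation":[0,-0.7,3],"twist":[0.002,0,0],"grip":-1},{"translation":[0,-0.7,3],"twist":[0.002,0,0],"grip":-1},{"translation":[0,-0.8,3],"twist":[0.002,0,0],"grip":-1}]' 20; python3 -c "
from h import *
st()"
```

```text
t: 8.3
tool_pos: [0.4852, 0.2407, 0.1315]
orientation: [-1.913, -2.49, -0.004]
force: [-2.7, -1.7, 10.3]
opening: 0.0004
t 8.3 pos [0.4852 0.2407 0.1315] F [-2.7 -1.7 10.3] open 0.0004
[[-0.258, 0.966, 0.001], [0.966, 0.258, 0.003], [0.003, 0.001, -1.0]]
```

```bash
python3 -m pendant '[{"translation":[0,-0.7,2],"twist":[0.002,0,0],"grip":-1},{"translation":[0,-0.7,2],"twist":[0.001,0,0],"grip":-1},{"translation":[0,-0.7,1.6],"twist":[0.001,0,0],"grip":-1},{"translation":[0,-0.7,1.4],"twist":[0.001,0,0],"grip":-1},{"translation":[0,-0.7,1.4],"twist":[0.001,0,0],"grip":-1},{"translation":[0,-0.7,1.4],"twist":[0.001,0,0],"grip":-1},{"translation":[0,-0.7,1.4],"twist":[0.001,0,0],"grip":-1},{"translation":[0,-0.7,1.4],"twist":[0.001,0,0],"grip":-1},{"translation":[0,-0.7,1.4],"twist":[0.001,0,0],"grip":-1},{"translation":[0,-0.7,1.4],"twist":[0.001,0,0],"grip":-1}]' 20
python3 - <<'E'
from h import *
s=st();im,d,i=cam('wrist','w4'); P=pts(d,i)
Rt=R.from_rotvec(s['orientation']).as_matrix(); q=(P-s['tool_pos'])@Rt*1000
z=P[...,2]
m=(q[...,0]>13)&(q[...,0]<24)&(abs(q[...,1])<12)&(z>.12)&(z<.137);print('cap',m.sum(),np.median(z[m]))
m=(q[...,0]>52)&(q[...,0]<75)&(abs(q[...,1])<12)&(z>.12)&(z<.137);print('ptr',m.sum(),np.median(z[m]))
m=(q[...,0]>36)&(q[...,0]<48)&(abs(q[...,1])<12)&(z>.02)&(z<.04);print('plate',m.sum(),np.median(z[m]))
st()
E
```

```text
t: 9.3
tool_pos: [0.4854, 0.2408, 0.1306]
orientation: [1.911, 2.489, 0.015]
force: [-2.9, -2.2, 10.9]
opening: 0.0005
t 9.3 pos [0.4854 0.2408 0.1306] F [-2.9 -2.2 10.9] open 0.0005
[[-0.258, 0.966, 0.008], [0.966, 0.258, 0.005], [0.003, 0.009, -1.0]]
cap 1499 0.1310741114927262
ptr 1126 0.12942760035211542
plate 454 0.030818421147786185
t 9.35 pos [0.4854 0.2408 0.1307] F [-3.8 -0.6 11.4] open 0.0004
[[-0.258, 0.966, 0.008], [0.966, 0.258, 0.005], [0.003, 0.01, -1.0]]
```

```bash
python3 -m pendant '[{"translation":[0,-0.7,2.2],"twist":[0.003,0,0],"grip":-1},{"translation":[0,-0.7,2.2],"twist":[0.003,0,0],"grip":-1},{"translation":[0,-0.7,1.9],"twist":[0.002,0,0],"grip":-1},{"translation":[0,-0.7,1.55],"twist":[0.002,0,0],"grip":-1},{"translation":[0,-0.7,1.55],"twist":[0.002,0,0],"grip":-1},{"translation":[0,-0.7,1.55],"twist":[0.002,0,0],"grip":-1},{"translation":[0,-0.7,1.55],"twist":[0.002,0,0],"grip":-1},{"translation":[0,-0.7,1.55],"twist":[0.002,0,0],"grip":-1},{"translation":[0,-0.7,1.55],"twist":[0.002,0,0],"grip":-1},{"translation":[0,-0.7,1.55],"twist":[0.002,0,0],"grip":-1}]' 20
python3 - <<'E'
from h import *
s=st();im,d,i=cam('wrist','w5'); P=pts(d,i)
Rt=R.from_rotvec(s['orientation']).as_matrix(); q=(P-s['tool_pos'])@Rt*1000
z=P[...,2]
m=(q[...,0]>13)&(q[...,0]<24)&(abs(q[...,1])<12)&(z>.12)&(z<.137);print('cap',m.sum(),np.median(z[m]))
m=(q[...,0]>52)&(q[...,0]<75)&(abs(q[...,1])<12)&(z>.12)&(z<.137);print('ptr',m.sum(),np.median(z[m]))
st()
E
```

```text
t: 10.35
tool_pos: [0.4856, 0.2408, 0.129]
orientation: [1.912, 2.491, 0.011]
force: [-4.1, -2.2, 12.6]
opening: 0.0008
t 10.35 pos [0.4856 0.2408 0.129 ] F [-4.1 -2.2 12.6] open 0.0008
[[-0.258, 0.966, 0.005], [0.966, 0.258, 0.005], [0.003, 0.006, -1.0]]
cap 1465 0.12933939751321732
ptr 1154 0.12940002035830905
t 10.4 pos [0.4856 0.2409 0.1289] F [-3.6 -2.9 11.1] open 0.0005
[[-0.258, 0.966, 0.005], [0.966, 0.258, 0.005], [0.003, 0.006, -1.0]]
```

```bash
python3 -m pendant '[{"translation":[0,-0.8,1.6],"twist":[0.002,0,0],"grip":-1},{"translation":[0,-0.8,1.6],"twist":[0.002,0,0],"grip":-1},{"translation":[0,-0.8,1.6],"twist":[0.002,0,0],"grip":-1},{"translation":[0,-0.8,1.6],"twist":[0.002,0,0],"grip":-1},{"translation":[0,-0.8,1.6],"twist":[0.002,0,0],"grip":-1},{"translation":[0,-0.8,1.6],"twist":[0.002,0,0],"grip":-1},{"translation":[0,-0.8,1.6],"twist":[0.002,0,0],"grip":-1},{"translation":[0,-0.8,1.6],"twist":[0.002,0,0],"grip":-1},{"translation":[0,-0.8,1.6],"twist":[0.002,0,0],"grip":-1},{"translation":[0,-0.8,1.6],"twist":[0.002,0,0],"grip":-1}]' 20
python3 - <<'E'
from h import *
s=st();im,d,i=cam('wrist','w6'); P=pts(d,i)
Rt=R.from_rotvec(s['orientation']).as_matrix(); q=(P-s['tool_pos'])@Rt*1000
z=P[...,2]
m=(q[...,0]>13)&(q[...,0]<24)&(abs(q[...,1])<12)&(z>.12)&(z<.137);print('cap',m.sum(),np.median(z[m]))
m=(q[...,0]>52)&(q[...,0]<75)&(abs(q[...,1])<12)&(z>.12)&(z<.137);print('ptr',m.sum(),np.median(z[m]))
st()
E
```

```text
t: 11.4
tool_pos: [0.4853, 0.2407, 0.1289]
orientation: [1.912, 2.491, 0.011]
force: [-3.7, -2.3, 11.5]
opening: 0.0002
t 11.4 pos [0.4853 0.2407 0.1289] F [-3.7 -2.3 11.5] open 0.0002
[[-0.258, 0.966, 0.005], [0.966, 0.258, 0.005], [0.003, 0.006, -1.0]]
cap 1459 0.12928841502030392
ptr 1159 0.12936939605360584
t 11.45 pos [0.4853 0.2407 0.1289] F [-2.6 -1.4 13. ] open 0.0004
[[-0.258, 0.966, 0.005], [0.966, 0.258, 0.005], [0.003, 0.006, -1.0]]
```

Perfectly steady and level. I hold another 0.7 s, then start to let it up gently.

```bash
python3 -m pendant '[{"translation":[0,-0.8,1.6],"twist":[0.002,0,0],"grip":-1},{"translation":[0,-0.8,1.6],"twist":[0.002,0,0],"grip":-1},{"translation":[0,-0.8,1.6],"twist":[0.002,0,0],"grip":-1},{"translation":[0,-0.8,1.6],"twist":[0.002,0,0],"grip":-1},{"translation":[0,-0.8,1.6],"twist":[0.002,0,0],"grip":-1},{"translation":[0,-0.8,1.6],"twist":[0.002,0,0],"grip":-1},{"translation":[0,-0.8,1.6],"twist":[0.002,0,0],"grip":-1},{"translation":[0,-0.6,-1],"twist":[0,0,0],"grip":-1},{"translation":[0,-0.6,-3],"twist":[0,0,0],"grip":-1},{"translation":[0,-0.3,-4],"twist":[0,0,0],"grip":-1}]' 20; python3 -m pendant '[{"translation":[0,0,-6],"twist":[0,0,0],"grip":-1},{"translation":[0,0,-8],"twist":[0,0,0],"grip":-1},{"translation":[0,0,-10],"twist":[0,0,0],"grip":-1},{"translation":[0,0,-10],"twist":[0,0,0],"grip":-1},{"translation":[0,0,-10],"twist":[0,0,0],"grip":0.4},{"translation":[0,0,0],"twist":[0,0,0],"grip":0.4},{"translation":[0,0,0],"twist":[0,0,0],"grip":0.4},{"translation":[0,0,0],"twist":[0,0,0],"grip":0.4},{"translation":[0,0,0],"twist":[0,0,0],"grip":0.4},{"translation":[0,0,0],"twist":[0,0,0],"grip":0.4}]' 20
python3 - <<'E'
from h import *
s=st();im,d,i=cam('wrist','w7'); P=pts(d,i)
m=(abs(P[...,0]-.4865)<.05)&(abs(P[...,1]-.24)<.05)&(P[...,2]>.146)&(P[...,2]<.155)
c,r=cv2.minEnclosingCircle((P[m][:,:2]*1000).astype(np.float32));print(c,r,np.median(P[m][:,2]),m.sum())
E
```

```text
t: 12.45
tool_pos: [0.4852, 0.2407, 0.1404]
orientation: [1.91, 2.489, 0.017]
force: [-3.1, -0.6, 7.6]
opening: 0.0007
t: 13.45
tool_pos: [0.4845, 0.2403, 0.1868]
orientation: [1.911, 2.489, 0.017]
force: [-0.7, 0.7, -0.2]
opening: 0.0436
t 13.45 pos [0.4845 0.2403 0.1868] F [-0.7  0.7 -0.2] open 0.0436
[[-0.259, 0.966, 0.009], [0.966, 0.258, 0.006], [0.004, 0.011, -1.0]]
(485.69940185546875, 240.42967224121094) 25.09672737121582 0.15083197353570954 6331
```

```bash
python3 -m pendant '[{"translation":[0,1.2,0],"twist":[0.010,0,0],"grip":0.7},{"translation":[0,0,0],"twist":[0,0,0],"grip":0.7},{"translation":[0,0,0],"twist":[0,0,0],"grip":0.7},{"translation":[0,0,10],"twist":[0,0,0],"grip":0.7},{"translation":[0,0,15],"twist":[0,0,0],"grip":0.7},{"translation":[0,0,15],"twist":[0,0,0],"grip":0.7},{"translation":[0,0,15],"twist":[0,0,0],"grip":0.7},{"translation":[0,0,9],"twist":[0,0,0],"grip":0.7},{"translation":[0,0,5],"twist":[0,0,0],"grip":0.7},{"translation":[0,0,0],"twist":[0,0,0],"grip":0.7}]' 20
python3 - <<'E'
from h import *
s=st();im,d,i=cam('wrist','w8')
E
```

```text
t: 14.5
tool_pos: [0.4831, 0.2399, 0.1079]
orientation: [-1.909, -2.487, 0.005]
force: [-0.5, -0.3, -0.4]
opening: 0.0788
t 14.5 pos [0.4831 0.2399 0.1079] F [-0.5 -0.3 -0.4] open 0.0788
[[-0.259, 0.966, -0.007], [0.966, 0.259, 0.001], [0.003, -0.006, -1.0]]
```

View pics/w8.png

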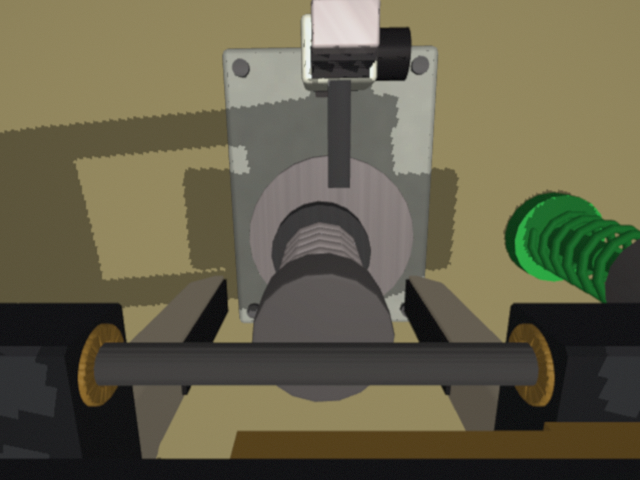

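The cap at (323,330) sits between the open fingers, slightly left of centre. The tool is about 9 mm too low, so I correct both and grip.

```bash
python3 -m pendant '[{"translation":[0,2.4,-8],"twist":[-0.006,0,0],"grip":0.7},{"translation":[0,0,0],"twist":[0,0,0],"grip":0.7},{"translation":[0,0,0],"twist":[0,0,0],"grip":-1},{"translation":[0,0,0],"twist":[0,0,0],"grip":-1},{"translation":[0,0,0],"twist":[0,0,0],"grip":-1},{"translation":[0,0,0],"twist":[0,0,0],"grip":-1},{"translation":[0,0,0],"twist":[0,0,0],"grip":-1},{"translation":[0,0,0],"twist":[0,0,0],"grip":-1},{"translation":[0,0,0],"twist":[0,0,0],"grip":-1},{"translation":[0,0,0],"twist":[0,0,0],"grip":-1}]' 45; python3 -c "
from h import *
st()"
```

```text
t: 15.55
tool_pos: [0.488, 0.2415, 0.1206]
orientation: [1.912, 2.491, 0.012]
force: [0.4, -0.1, 1.0]
opening: 0.0497
t 15.55 pos [0.488  0.2415 0.1206] F [ 0.4 -0.1  1. ] open 0.0497
[[-0.259, 0.966, 0.005], [0.966, 0.259, 0.005], [0.004, 0.007, -1.0]]
```

```bash
python3 -m pendant '[{"translation":[0,0,-5],"twist":[0,0,0],"grip":-1},{"translation":[0,0,-15],"twist":[0,0,0],"grip":-1},{"translation":[0,0,-25],"twist":[0,0,0],"grip":-1},{"translation":[0,0,-30],"twist":[0,0,0],"grip":-1},{"translation":[0,0,-30],"twist":[0,0,0],"grip":-1},{"translation":[0,0,-30],"twist":[0,0,0],"grip":-1},{"translation":[0,0,-15],"twist":[0,0,0],"grip":-1},{"translation":[0,0,-5],"twist":[0,0,0],"grip":-1},{"translation":[0,0,0],"twist":[0,0,0],"grip":-1},{"translation":[0,0,0],"twist":[0,0,0],"grip":-1}]' 45
python3 - <<'E'
from h import *
from scipy.optimize import least_squares
st()
D=np.load('top.npz');P=D['P']
reg=P[245:268,410:432].reshape(-1,3)
print(P[240:280:4,422].round(4))
f=lambda p:(p[0]+p[1]*(reg[:,0]-.57)+p[2]*(reg[:,1]+.285)-reg[:,2])/.002
r=least_squares(f,[.07,.57,.09],loss='soft_l1').x
g=r[1:];print('tilt',np.degrees(np.arctan(np.hypot(*g))),'yaw',np.degrees(np.arctan2(g[1],g[0])),r)
# overall rack footprint (all z>.03 in area, excluding plunger) 
W=P[215:300,345:455].reshape(-1,3)
h=W[:,2]-(r[0]+r[1]*(W[:,0]-.57)+r[2]*(W[:,1]+.285))
on=(abs(h)<.005)|((h>.01)&(h<.022)); on&=(W[:,2]>.03)&(W[:,2]<.125)
k=on.reshape(85,110).astype(np.uint8); k=cv2.morphologyEx(k,cv2.MORPH_OPEN,np.ones((3,3)))
n,L,S,_=cv2.connectedComponentsWithStats(k);kk=1+S[1:,4].argmax()
print('rack rect',cv2.minAreaRect((W[(L==kk).ravel()][:,:2]*1000).astype(np.float32)),S[kk])
led=W[(h>.010)&(h<.022)&(W[:,2]>.045)&(W[:,2]<.064)&(W[:,1]<-.2)]
print('ledge',len(led)); vx,vy,x0,y0=cv2.fitLine(led[:,:2].astype(np.float32),cv2.DIST_HUBER,0,.01,.01).ravel();print(np.degrees(np.arctan2(-vx*np.sign(vy),abs(vy))),x0,y0,led[:,2].mean())
E
```

```text
t: 16.55
tool_pos: [0.4847, 0.2397, 0.2849]
orientation: [-1.912, -2.491, -0.006]
force: [-0.5, 0.4, -2.6]
opening: 0.0493
t 16.55 pos [0.4847 0.2397 0.2849] F [-0.5  0.4 -2.6] open 0.0493
[[-0.258, 0.966, 0.001], [0.966, 0.258, 0.004], [0.003, 0.002, -1.0]]
[[ 0.597  -0.2832  0.091 ]
 [ 0.5874 -0.2846  0.0839]
 [ 0.5781 -0.2867  0.0736]
 [ 0.5677 -0.2863  0.0738]
 [ 0.558  -0.2882  0.0645]
 [ 0.5479 -0.289   0.0597]
 [ 0.5379 -0.2904  0.0522]
 [ 0.5278 -0.2921  0.0435]
 [ 0.5172 -0.2913  0.0459]
 [ 0.5066 -0.2904  0.0486]]
tilt 29.730769358865167 yaw 12.70841555782596 [0.0704718  0.55711118 0.12563641]
rack rect ((559.8080444335938, -263.62457275390625), (120.42554473876953, 145.99591064453125), 9.135293960571289) [  39   14   58   52 1635]
ledge 233
10.449298 0.51291955 -0.298446 0.05368959710925329
```

```bash
python3 -m pendant '[{"translation":[-25,-8,0],"twist":[0,0,0],"grip":-1},{"translation":[-45,-15,0],"twist":[0,0,0],"grip":-1},{"translation":[-45,-15,0],"twist":[0,0,0],"grip":-1},{"translation":[-45,-15,0],"twist":[0,0,0],"grip":-1},{"translation":[-45,-15,0],"twist":[0,0,0.03],"grip":-1},{"translation":[-45,-15,0],"twist":[0,0,0.03],"grip":-1},{"translation":[-45,-15,0],"twist":[0,0,0.03],"grip":-1},{"translation":[-45,-15,0],"twist":[0,0,0],"grip":-1},{"translation":[-45,-15,0],"twist":[0,0,0],"grip":-1},{"translation":[-20,-8,0],"twist":[0,0,0],"grip":-1}]' 45
python3 - <<'E'
from h import *
s=st()
i=robot.camera_info('wrist');print(np.round(i['cam_to_world'],3).tolist())
im,d,i=cam('wrist','w9'); np.savez('w9.npz',im=im,d=d,P=pts(d,i))
E
```

```text
t: 17.55
tool_pos: [0.4349, -0.1961, 0.2675]
orientation: [-2.004, -2.393, 0.012]
force: [-0.3, 0.7, -3.0]
opening: 0.0492
t 17.55 pos [ 0.4349 -0.1961  0.2675] F [-0.3  0.7 -3. ] open 0.0492
[[-0.175, 0.984, -0.021], [0.984, 0.176, 0.007], [0.011, -0.019, -1.0]]
[[0.985, -0.173, -0.024, 0.426], [0.174, 0.955, 0.242, -0.13], [-0.019, -0.242, 0.97, 0.435], [0.0, 0.0, 0.0, 1.0]]
```

View pics/w9.png

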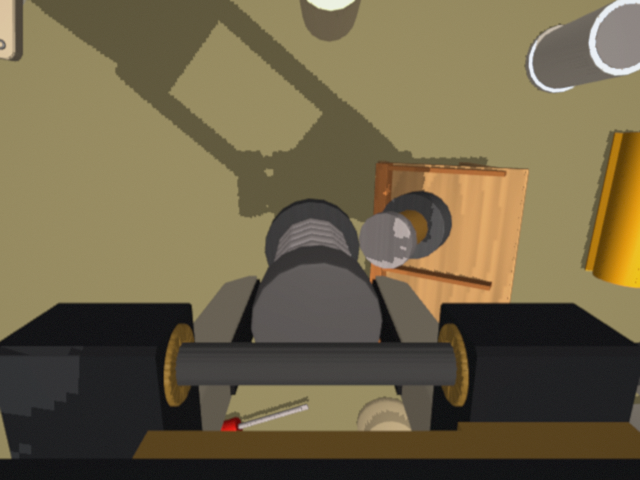

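The view shows the ledge along the left edge (380,165)–(375,260), the divider from (395,268) to (490,287), and the plunger at (410,230). The empty bay is hidden by the gripper, so I shift towards -y to see it.

```bash
python3 -m pendant '[{"translation":[-25,0,-4],"twist":[-0.019,0,0],"grip":-1},{"translation":[-40,0,-4],"twist":[0,0,0],"grip":-1},{"translation":[-40,0,-4],"twist":[0,0,0],"grip":-1},{"translation":[-40,0,-4],"twist":[0,0,0],"grip":-1},{"translation":[-20,0,-4],"twist":[0,0,0],"grip":-1},{"translation":[0,0,0],"twist":[0,0,0],"grip":-1},{"translation":[0,0,0],"twist":[0,0,0],"grip":-1},{"translation":[0,0,0],"twist":[0,0,0],"grip":-1},{"translation":[0,0,0],"twist":[0,0,0],"grip":-1},{"translation":[0,0,0],"twist":[0,0,0],"grip":-1}]' 45
python3 - <<'E'
from h import *
s=st()
im,d,i=cam('wrist','w10'); np.savez('w10.npz',im=im,d=d,P=pts(d,i))
E
```

```text
t: 18.6
tool_pos: [0.4589, -0.3609, 0.2713]
orientation: [-2.0, -2.383, -0.012]
force: [0.2, 0.2, -2.4]
opening: 0.0494
t 18.6 pos [ 0.4589 -0.3609  0.2713] F [ 0.2  0.2 -2.4] open 0.0494
[[-0.173, 0.985, -0.018], [0.985, 0.174, 0.025], [0.028, -0.013, -1.0]]
```

View pics/w10.png

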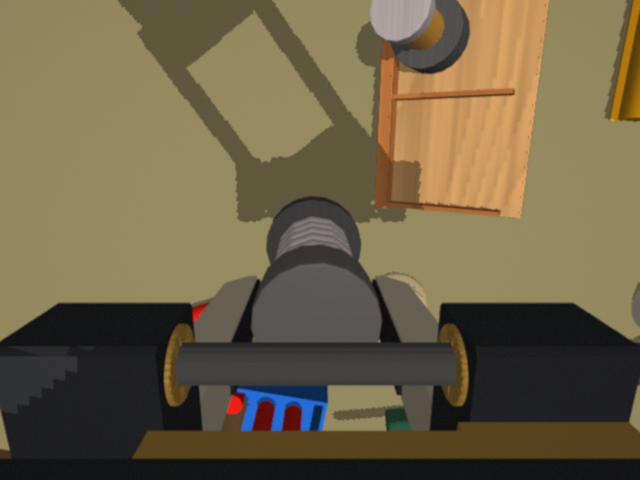

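The empty bay is fully visible here: the divider at (395–515, 94), the outer strip at (390–500, 210), and the ledge's inner edge at column ≈391.

```bash
cat > bed.py <<'E'
from h import *
from scipy.optimize import least_squares
P=np.load('w10.npz')['P']
reg=P[106:192,412:500].reshape(-1,3)
f=lambda p:(p[0]+p[1]*(reg[:,0]-.57)+p[2]*(reg[:,1]+.285)-reg[:,2])/.001
r=least_squares(f,[.07,.57,.09],loss='soft_l1').x; g=r[1:]
tilt=np.arctan(np.hypot(*g));yp=np.arctan2(g[1],g[0])
print('tilt',np.degrees(tilt),'yaw plane',np.degrees(yp),r,np.abs(f(r)).mean())
h=P[...,2]-(r[0]+r[1]*(P[...,0]-.57)+r[2]*(P[...,1]+.285)); h*=np.cos(tilt)
def line(m):
    vx,vy,x,y=cv2.fitLine(P[m][:,:2].astype(np.float32),cv2.DIST_HUBER,0,.01,.01).ravel();return np.array([vx,vy]),np.array([x,y]),m.sum()
roi=np.zeros(h.shape,bool)
a=roi.copy();a[60:205,370:396]=1;L=a&(h>.011)&(h<.022);print('ledge',np.median(h[L]))
b=roi.copy();b[84:104,402:510]=1;S1=b&(h>.009)&(h<.02)
c=roi.copy();c[200:220,400:498]=1;S2=c&(h>.009)&(h<.02)
for n,m in(('ledge',L),('div',S1),('out',S2)):
    v,x,k=line(m);v=v*np.sign(v[1] if n=='ledge' else v[0]);print(n,k,'dir',np.degrees(np.arctan2(-v[0],v[1]) if n=='ledge' else np.arctan2(v[1],v[0])),x,np.median(h[m]))
# bed inner-most bed points per row near ledge
yaw=float(__import__('sys').argv[1]) if len(__import__('sys').argv)>1 else np.degrees(yp)
y=np.radians(yaw);t=np.radians(30)
ux=np.array([np.cos(t)*np.cos(y),np.cos(t)*np.sin(y),np.sin(t)]);uy=np.array([-np.sin(y),np.cos(y),0]);n=np.cross(ux,uy)
O=np.array([.525,-.29,0]);O[2]=r[0]+r[1]*(O[0]-.57)+r[2]*(O[1]+.285)
q=np.stack([(P-O)@ux,(P-O)@uy,(P-O)@n],-1)*1000
print('ledge x range',np.percentile(q[L][:,0],[2,10,50,90,98]).round(1))
B=a&(abs(h)<.003);print('bed x min',np.percentile(q[B][:,0],[1,5,20]).round(1))
print('div y',np.percentile(q[S1][:,1],[5,50,95]).round(1),'out y',np.percentile(q[S2][:,1],[5,50,95]).round(1),'O',O)
E
python3 bed.py; echo; python3 bed.py 9.5
```

```text
tilt 29.943077294028324 yaw plane 9.128035592966032 [0.0714731  0.56873175 0.09138152] 1.9520383690095442
ledge 0.015718474757167145
ledge 1990 dir 9.271719 [ 0.50624436 -0.2754036 ] 0.015718474757167145
div 621 dir 9.069543 [ 0.5543172  -0.23539875] 0.01387789851732288
out 509 dir 9.251239 [ 0.5705778  -0.33243823] 0.013910880876828485
ledge x range [-16.3 -15.1  -9.7  -5.   -4.1]
bed x min [-5.6 -5.3 -5. ]
div y [47.5 49.2 51.4] out y [-51.2 -49.1 -47.4] O [ 0.525      -0.29        0.04542327]

tilt 29.943077294028324 yaw plane 9.128035592966032 [0.0714731  0.56873175 0.09138152] 1.9520383690095442
ledge 0.015718474757167145
ledge 1990 dir 9.271719 [ 0.50624436 -0.2754036 ] 0.015718474757167145
div 621 dir 9.069543 [ 0.5543172  -0.23539875] 0.01387789851732288
out 509 dir 9.251239 [ 0.5705778  -0.33243823] 0.013910880876828485
ledge x range [-16.2 -15.   -9.6  -4.9  -3.8]
bed x min [-5.7 -5.5 -5.1]
div y [47.2 49.  51.1] out y [-51.5 -49.4 -47.6] O [ 0.525      -0.29        0.04542327]
```

```bash
cat > go.py <<'E'
import sys
from h import *
yaw=np.radians(9.15);t=np.radians(30)
ux=np.array([np.cos(t)*np.cos(yaw),np.cos(t)*np.sin(yaw),np.sin(t)]);uy=np.array([-np.sin(yaw),np.cos(yaw),0]);n=np.cross(ux,uy)
B=np.array([.5207,-.2907,.0422]); Rg=np.c_[uy,ux,-n]; H=float(sys.argv[4]) if len(sys.argv)>4 else .0906
if __name__=='__main__':
    X,Y,Z=[float(a)/1000 for a in sys.argv[1:4]]
    s=robot.read_state();Rt=R.from_rotvec(s['orientation']).as_matrix();p=np.array(s['tool_pos'])
    G=B+X*ux+Y*uy+(Z+H)*n
    print('t',s['t'],'goal',G.round(4),'now',p.round(4),'F',np.round(s['force'],1),'Fbed',np.round(np.array(s['force'])@np.c_[ux,uy,n],1),'open',round(s['opening'],4))
    print('shift now-frame mm',(Rt.T@(G-p)*1000).round(1),'goal-frame',(Rg.T@(G-p)*1000).round(1),'twist',R.from_matrix(Rt.T@Rg).as_rotvec().round(3))
    o=p-H*n; print('spring bed xyz if aligned',(np.c_[ux,uy,n].T@(p-H*n-B)*1000).round(1))
E
python3 go.py 40 0 110
python3 - <<'E'
from h import *
P=np.load('w10.npz')['P'];s=robot.read_state();Rt=R.from_rotvec(s['orientation']).as_matrix()
q=(P-s['tool_pos'])@Rt*1000
m=(abs(q[...,1])<18)&(q[...,0]<23)&(q[...,0]>12)&(q[...,2]<-20)&(q[...,2]>-40);print('cap top tool z',np.median(q[m][:,2]),m.sum())
m=(abs(q[...,1])<27)&(q[...,0]>0)&(q[...,0]<40)&(q[...,2]>65)&(q[...,2]<82);p=q[m];print('foot',cv2.minEnclosingCircle(p[:,:2].astype(np.float32)),np.percentile(p,[1,50,99],axis=0).round(1))
E
```

```text
t 18.65 goal [ 0.4559 -0.3011  0.2359] now [ 0.459  -0.3609  0.2714] F [ 0.1  0.7 -2.1] Fbed [-0.8  0.6 -1.9] open 0.0494
shift now-frame mm [58.4  7.8 37. ] goal-frame [ 59.5 -12.2  33.9] twist [-0.537 -0.031  0.007]
spring bed xyz if aligned [ 52.2 -59.5 143.9]
cap top tool z -30.544561509552945 2863
foot ((8.570005416870117, -0.193695068359375), 27.936132431030273) [[  0.9 -26.5  71.4]
 [ 20.1  -0.4  73.4]
 [ 30.1  26.   81. ]]
```

```bash
python3 -m pendant '[{"translation":[18,3,0],"twist":[-0.04,0,0],"grip":-1},{"translation":[20,4,0],"twist":[-0.08,0,0],"grip":-1},{"translation":[15,2,0],"twist":[-0.1,-0.01,0],"grip":-1},{"translation":[0,0,0],"twist":[-0.1,-0.01,0],"grip":-1},{"translation":[0,0,0],"twist":[-0.1,-0.01,0],"grip":-1},{"translation":[0,0,0],"twist":[-0.08,0,0],"grip":-1},{"translation":[0,0,0],"twist":[-0.03,0,0],"grip":-1},{"translation":[0,0,0],"twist":[0,0,0],"grip":-1},{"translation":[0,0,0],"twist":[0,0,0],"grip":-1},{"translation":[0,0,0],"twist":[0,0,0],"grip":-1}]' 45; python3 go.py 38 0 40
```

```text
t: 19.65
tool_pos: [0.4597, -0.3006, 0.2754]
orientation: [1.757, 2.095, 0.565]
force: [-0.7, 0.2, -4.2]
opening: 0.0495
t 19.65 goal [ 0.4887 -0.2959  0.1743] now [ 0.4597 -0.3006  0.2754] F [-0.7  0.2 -4.2] Fbed [-2.7  0.3 -3.3] open 0.0495
shift now-frame mm [  0.7 -26.2 102. ] goal-frame [ 1.000e-01 -2.510e+01  1.023e+02] twist [0.011 0.002 0.016]
spring bed xyz if aligned [ 6.310e+01 -1.000e-01  1.423e+02]
```

```bash
python3 -m pendant '[{"translation":[0,-8,8],"twist":[0.011,0,0.016],"grip":-1},{"translation":[0,-9,16],"twist":[0,0,0],"grip":-1},{"translation":[0,-7,18],"twist":[0,0,0],"grip":-1},{"translation":[0,0,18],"twist":[0,0,0],"grip":-1},{"translation":[0,0,14],"twist":[0,0,0],"grip":-1},{"translation":[0,0,8],"twist":[0,0,0],"grip":-1},{"translation":[0,0,4],"twist":[0,0,0],"grip":-1},{"translation":[0,0,0],"twist":[0,0,0],"grip":-1},{"translation":[0,0,0],"twist":[0,0,0],"grip":-1},{"translation":[0,0,0],"twist":[0,0,0],"grip":-1}]' 45; python3 go.py 36 0 8
```

```text
t: 20.65
tool_pos: [0.4838, -0.2961, 0.1836]
orientation: [1.785, 2.098, 0.552]
force: [0.1, -0.2, -3.4]
opening: 0.0496
t 20.65 goal [ 0.5028 -0.2936  0.1456] now [ 0.4838 -0.2961  0.1836] F [ 0.1 -0.2 -3.4] Fbed [-1.7 -0.2 -3. ] open 0.0496
shift now-frame mm [-0.5 -2.  42.5] goal-frame [-0.5 -2.4 42.5] twist [-0.008  0.     0.001]
spring bed xyz if aligned [38.4  0.5 50.5]
```

```bash
python3 -m pendant '[{"translation":[-0.5,-1,6],"twist":[-0.008,0,0],"grip":-1},{"translation":[0,-1,8],"twist":[0,0,0],"grip":-1},{"translation":[0,0,8],"twist":[0,0,0],"grip":-1},{"translation":[0,0,7],"twist":[0,0,0],"grip":-1},{"translation":[0,0,5],"twist":[0,0,0],"grip":-1},{"translation":[0,0,3],"twist":[0,0,0],"grip":-1},{"translation":[0,0,2],"twist":[0,0,0],"grip":-1},{"translation":[0,0,0],"twist":[0,0,0],"grip":-1},{"translation":[0,0,0],"twist":[0,0,0],"grip":-1},{"translation":[0,0,0],"twist":[0,0,0],"grip":-1}]' 45; python3 go.py 34 0 0
```

```text
t: 21.65
tool_pos: [0.503, -0.2944, 0.1468]
orientation: [1.779, 2.091, 0.559]
force: [0.0, 0.1, -3.7]
opening: 0.0491
t 21.65 goal [ 0.505  -0.2932  0.1377] now [ 0.503  -0.2944  0.1468] F [ 0.   0.1 -3.7] Fbed [-1.8  0.1 -3.2] open 0.0491
shift now-frame mm [ 0.9 -2.7  9. ] goal-frame [ 0.9 -2.7  9. ] twist [0.001 0.002 0.002]
spring bed xyz if aligned [36.7 -0.9  9. ]
```

```bash
python3 -m pendant '[{"translation":[0.5,-1,2],"twist":[0,0,0],"grip":-1},{"translation":[0,-1,2],"twist":[0,0,0],"grip":-1},{"translation":[0,-1,1],"twist":[0,0,0],"grip":-1},{"translation":[0,0,1],"twist":[0,0,0],"grip":-1},{"translation":[0,0,1],"twist":[0,0,0],"grip":-1},{"translation":[0,0,0],"twist":[0,0,0],"grip":-1},{"translation":[0,0,0],"twist":[0,0,0],"grip":-1},{"translation":[0,0,0],"twist":[0,0,0],"grip":-1},{"translation":[0,0,0],"twist":[0,0,0],"grip":-1},{"translation":[0,0,0],"twist":[0,0,0],"grip":-1}]' 45; python3 go.py 31 0 0
```

```text
t: 22.65
tool_pos: [0.504, -0.2943, 0.1395]
orientation: [1.778, 2.09, 0.558]
force: [0.1, 0.2, -3.1]
opening: 0.0494
t 22.65 goal [ 0.5025 -0.2936  0.1362] now [ 0.504  -0.2943  0.1395] F [ 0.1  0.2 -3.1] Fbed [-1.4  0.2 -2.7] open 0.0494
shift now-frame mm [ 0.9 -2.9  2.1] goal-frame [ 0.9 -2.9  2.1] twist [0.002 0.003 0.002]
spring bed xyz if aligned [33.9 -0.9  2.1]
```

Next I lower slowly in small steps to find bed contact.

```bash
python3 -m pendant '[{"translation":[0,-1,1],"twist":[0,0,0],"grip":-1},{"translation":[0,-1,1],"twist":[0,0,0],"grip":-1},{"translation":[0,0,0.5],"twist":[0,0,0],"grip":-1},{"translation":[0,0,0.5],"twist":[0,0,0],"grip":-1},{"translation":[0,0,0],"twist":[0,0,0],"grip":-1},{"translation":[0,0,0],"twist":[0,0,0],"grip":-1},{"translation":[0,0,0],"twist":[0,0,0],"grip":-1},{"translation":[0,0,0],"twist":[0,0,0],"grip":-1},{"translation":[0,0,0],"twist":[0,0,0],"grip":-1},{"translation":[0,0,0],"twist":[0,0,0],"grip":-1}]' 45; python3 go.py 31 0 0; python3 -m pendant '[{"translation":[0,-0.5,0.5],"twist":[0,0,0],"grip":-1},{"translation":[0,-0.5,0.5],"twist":[0,0,0],"grip":-1},{"translation":[0,-0.5,0.3],"twist":[0,0,0],"grip":-1},{"translation":[0,-0.5,0],"twist":[0,0,0],"grip":-1},{"translation":[0,0,0],"twist":[0,0,0],"grip":-1},{"translation":[0,0,0],"twist":[0,0,0],"grip":-1},{"translation":[0,0,0],"twist":[0,0,0],"grip":-1},{"translation":[0,0,0],"twist":[0,0,0],"grip":-1},{"translation":[0,0,0],"twist":[0,0,0],"grip":-1},{"translation":[0,0,0],"twist":[0,0,0],"grip":-1}]' 45; python3 go.py 30 0 0
```

```text
t: 23.65
tool_pos: [0.5035, -0.2948, 0.1365]
orientation: [1.778, 2.09, 0.557]
force: [-2.5, 0.2, -0.5]
opening: 0.0493
t 23.65 goal [ 0.5025 -0.2936  0.1362] now [ 0.5035 -0.2948  0.1365] F [-2.5  0.2 -0.5] Fbed [-2.4  0.6  0.8] open 0.0493
shift now-frame mm [ 1.3 -0.9 -0.2] goal-frame [ 1.3 -0.9 -0.2] twist [0.001 0.004 0.003]
spring bed xyz if aligned [31.9 -1.3 -0.2]
t: 24.65
tool_pos: [0.5035, -0.2951, 0.1359]
orientation: [1.775, 2.089, 0.559]
force: [-3.5, 2.5, 2.2]
opening: 0.0494
t 24.65 goal [ 0.5016 -0.2938  0.1357] now [ 0.5035 -0.2951  0.1359] F [-3.5  2.5  2.2] Fbed [-1.6  3.1  3.5] open 0.0494
shift now-frame mm [ 1.6 -1.6 -0.7] goal-frame [ 1.6 -1.6 -0.6] twist [0.004 0.004 0.003]
spring bed xyz if aligned [31.6 -1.6 -0.6]
```

```bash
python3 -m pendant '[{"translation":[0.5,-1,-0.6],"twist":[0,0,0],"grip":-1},{"translation":[0.5,-1,0],"twist":[0,0,0],"grip":-1},{"translation":[0,-1,0],"twist":[0,0,0],"grip":-1},{"translation":[0,-1,0],"twist":[0,0,0],"grip":-1},{"translation":[0,-0.5,0],"twist":[0,0,0],"grip":-1},{"translation":[0,0,0],"twist":[0,0,0],"grip":-1},{"translation":[0,0,0],"twist":[0,0,0],"grip":-1},{"translation":[0,0,0],"twist":[0,0,0],"grip":-1},{"translation":[0,0,0],"twist":[0,0,0],"grip":-1},{"translation":[0,0,0],"twist":[0,0,0],"grip":-1}]' 45; python3 go.py 30 0 0
```

```text
t: 25.65
tool_pos: [0.5021, -0.2952, 0.1359]
orientation: [1.772, 2.082, 0.562]
force: [1.8, 1.0, 0.3]
opening: 0.0494
t 25.65 goal [ 0.5016 -0.2938  0.1357] now [ 0.5021 -0.2952  0.1359] F [1.8 1.  0.3] Fbed [ 1.8  0.7 -0.7] open 0.0494
shift now-frame mm [ 1.4 -0.3  0.1] goal-frame [ 1.4 -0.3  0.1] twist [0.011 0.007 0.003]
spring bed xyz if aligned [30.3 -1.4  0.1]
```

```bash
python3 -m pendant '[{"translation":[0,-0.3,0.5],"twist":[0.010,0.006,0],"grip":-1},{"translation":[0,-0.3,0.5],"twist":[0.004,0,0],"grip":-1},{"translation":[0,-0.3,0.3],"twist":[0,0,0],"grip":-1},{"translation":[0,0,0.2],"twist":[0,0,0],"grip":-1},{"translation":[0,0,0.2],"twist":[0,0,0],"grip":-1},{"translation":[0,0,0],"twist":[0,0,0],"grip":-1},{"translation":[0,0,0],"twist":[0,0,0],"grip":-1},{"translation":[0,0,0],"twist":[0,0,0],"grip":-1},{"translation":[0,0,0],"twist":[0,0,0],"grip":-1},{"translation":[0,0,0],"twist":[0,0,0],"grip":-1}]' 45; python3 go.py 30 0 0;  python3 - <<'E'
from h import *
cam('wrist','w11')
im,_,_=cam('side'); cv2.imwrite('pics/s11.png',cv2.resize(im[165:270,270:430,::-1],None,fx=4,fy=4,interpolation=2))
E
```

```text
t: 26.65
tool_pos: [0.5031, -0.2957, 0.1361]
orientation: [1.779, 2.094, 0.556]
force: [-0.2, 1.6, 3.8]
opening: 0.0495
t 26.65 goal [ 0.5016 -0.2938  0.1357] now [ 0.5031 -0.2957  0.1361] F [-0.2  1.6  3.8] Fbed [2.  1.7 3.3] open 0.0495
shift now-frame mm [ 2.1 -1.2 -0.2] goal-frame [ 2.1 -1.2 -0.2] twist [-0.002  0.002  0.003]
spring bed xyz if aligned [31.2 -2.1 -0.2]
```

View pics/s11.png

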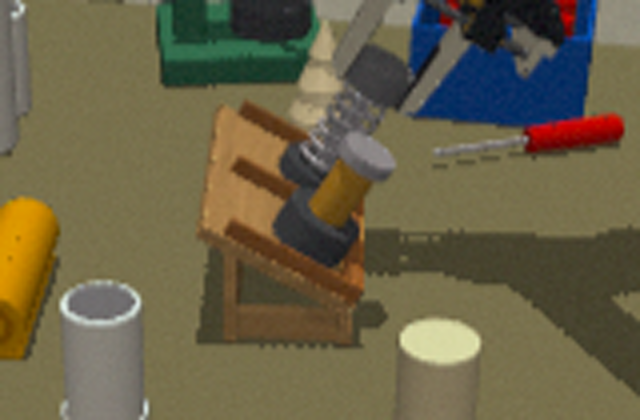

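The side crop shows the spring in the empty bay, parallel to the fixed plunger, its foot on the bed against the ledge. I release and back off along the slope normal.

```bash
python3 -m pendant '[{"translation":[0,0,-0.2],"twist":[0,0,0],"grip":-1},{"translation":[0,0,0],"twist":[0,0,0],"grip":-0.05},{"translation":[0,0,0],"twist":[0,0,0],"grip":0.1},{"translation":[0,0,0],"twist":[0,0,0],"grip":0.15},{"translation":[0,0,0],"twist":[0,0,0],"grip":0.2},{"translation":[0,0,0],"twist":[0,0,0],"grip":0.3},{"translation":[0,0,0],"twist":[0,0,0],"grip":0.4},{"translation":[0,0,0],"twist":[0,0,0],"grip":0.5},{"translation":[0,0,0],"twist":[0,0,0],"grip":0.6},{"translation":[0,0,0],"twist":[0,0,0],"grip":0.6}]' 20; python3 go.py 30 0 0;  python3 - <<'E'
from h import *
im,_,_=cam('wrist');im2,_,_=cam('side')
a=cv2.resize(im,(400,300));b=cv2.resize(im2[165:270,270:410],(400,300),interpolation=2)
cv2.imwrite('pics/s12.png',np.hstack([a,b])[:,:,::-1])
E
```

```text
t: 27.75
tool_pos: [0.5013, -0.2958, 0.1336]
orientation: [1.782, 2.097, 0.553]
force: [0.2, -0.4, -0.3]
opening: 0.0743
t 27.75 goal [ 0.5016 -0.2938  0.1357] now [ 0.5013 -0.2958  0.1336] F [ 0.2 -0.4 -0.3] Fbed [-0.1 -0.4 -0.3] open 0.0743
shift now-frame mm [ 2.   1.6 -1.5] goal-frame [ 2.   1.6 -1.5] twist [-0.006  0.001  0.003]
spring bed xyz if aligned [28.4 -2.  -1.5]
```

View pics/s12.png

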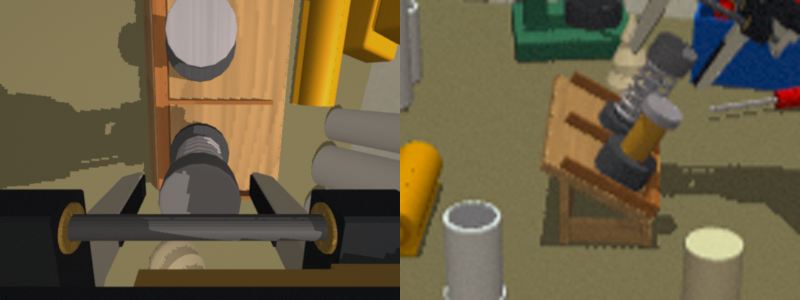

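The spring stands free between the open fingers, square in the bay. I retract along the normal and then check.

```bash
python3 -m pendant '[{"translation":[0,0,-5],"twist":[0,0,0],"grip":0.7},{"translation":[0,0,-10],"twist":[0,0,0],"grip":0.7},{"translation":[0,0,-15],"twist":[0,0,0],"grip":0.7},{"translation":[0,0,-20],"twist":[0,0,0],"grip":0.7},{"translation":[0,0,-20],"twist":[0,0,0],"grip":0.7},{"translation":[0,0,-25],"twist":[0,0,0],"grip":0.7},{"translation":[0,0,-25],"twist":[0,0,0],"grip":0.7},{"translation":[-30,0,-15],"twist":[0,0,0],"grip":0.7},{"translation":[-40,0,0],"twist":[0,0,0],"grip":0.7},{"translation":[-10,0,0],"twist":[0,0,0],"grip":0.7}]' 20; python3 go.py 30 0 0;  python3 - <<'E'
from h import *
import sys; sys.argv=['x','0','0','0']
from go import ux,uy,n,B
im,d,i=cam('wrist');P=pts(d,i);im2,d2,i2=cam('side')
q=(P-B)@np.c_[ux,uy,n]*1000
m=(abs(q[...,0]-30)<40)&(abs(q[...,1])<40)
t=m&(q[...,2]>112)&(q[...,2]<130);p=q[t];print('cap top',t.sum(),cv2.minEnclosingCircle(p[:,:2].astype(np.float32)),p.mean(0))
if len(p)>50:
    A=np.c_[p[:,:2],np.ones(len(p))];print('plane slope deg',np.degrees(np.linalg.lstsq(A,p[:,2],rcond=None)[0][:2]))
t=m&(q[...,2]>11)&(q[...,2]<19)&(q[...,0]>3)&(abs(q[...,1])<33);p=q[t];print('foot',t.sum(),np.percentile(p,[2,50,98],axis=0).round(1))
a=cv2.resize(im,(400,300));b=cv2.resize(im2[165:385,230:440],(400,300),interpolation=2)
cv2.imwrite('pics/s13.png',np.hstack([a,b])[:,:,::-1])
imt,dt,it=cam('top');print('top diff ok'); cv2.imwrite('pics/top1.png',imt[:,:,::-1])
E
```

```text
t: 28.85
tool_pos: [0.4432, -0.3872, 0.2636]
orientation: [1.775, 2.097, 0.546]
force: [-0.0, 0.4, -0.5]
opening: 0.0787
t 28.85 goal [ 0.5016 -0.2938  0.1357] now [ 0.4432 -0.3872  0.2636] F [-0.   0.4 -0.5] Fbed [-0.2  0.4 -0.5] open 0.0787
shift now-frame mm [ 83.9   0.3 146.5] goal-frame [ 83.   -1.2 147.1] twist [-0.006  0.007  0.008]
spring bed xyz if aligned [ 31.2 -83.  147.1]
cap top 4302 ((30.370838165283203, -1.9293649196624756), 24.982891082763672) [ 30.43494749  -1.5433768  120.45851588]
plane slope deg [ 0.06362353 -0.0147296 ]
foot 2 [[ 24.2 -31.   14.2]
 [ 31.9 -30.5  15.4]
 [ 39.7 -29.9  16.6]]
top diff ok
```

View pics/s13.png

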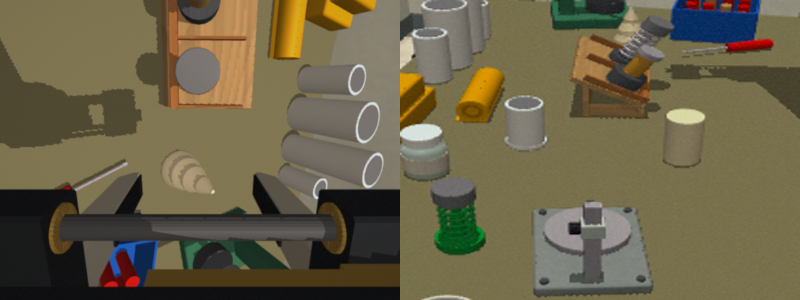

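```bash
python3 -c "
from plant import robot
print(robot.close_job())"
```

```text
the job is handed in; nothing more can be done
None
```

The spring was tested and now stands in the empty bay of the rack. I handed the job in at about 29 s, and no verdict is reported.

- **Press:** I pressed the cap with shut fingertips until it was level with the pointer and held it there from about 10.4 s to 12.1 s. The wrist camera put the cap within 0.1 mm of the pointer's edge at the start and near the middle of the hold (0.1293 m against 0.1294 m). The force was about 12 N, and I saw no overshoot at those checks.
- **First try broken off:** The arm gave way under load and slid about 8 mm sideways on the cap, with the spring only partly compressed. I lifted off, checked that the spring had not moved, re-centred and pressed again.
- **Placing:** I carried the spring by its cap, lowered it at 30° until I felt the bed and then the ledge, and released it there without a drop.
- **Last check:** The cap centre was at bed x = 30.4 mm (30 asked), y = −1.9 mm (just off mid-bay). The top was 120.5 mm above the bed and within 0.1° of square, and the gripper was well clear.
- **Not fully checked:** The depth check could not measure the foot directly, so its seat against the ledge comes from the cap position and the contact forces. I did not re-measure the pointer after letting the spring up. It read the same height throughout the press, and it and the neighbouring objects looked unmoved in the last picture.

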